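# Reassemble and zero the washed coffee grinder, hang the cups to drain

## Task

The coffee things have just been washed. Drop the burr cartridge fully home in the grinder's pocket and swing the red locking lever shut over it, then turn the adjustment ring clockwise until the burrs touch and back it off four clicks. Hang every cup that is there mouth-down on a draining peg of its own, in whatever order suits, and leave the other things on the table where they are.

Things in the scene. Friction and masses are not known exactly. Their poses are not given: they have to be found in the camera images.
- grinder: Black coffee grinder fixed to the table, a low box 120 (x) x 290 (y) x 100 mm tall. Origin: centre of its underside; z up. Its flat deck is at z = 100 mm. In its frame: cartridge pocket centred at (0, 65), adjustment ring's axis at (0, -85), locking lever's pivot post at (35, 112).
- pocket (a point): Centre of the pocket's floor (orange), 30 mm below the deck; axes as the grinder's. The pocket, edged in bright metal, is 50 mm along x, 64 mm along y, open at the top.
- cartridge: Loose steel burr cartridge, brass disc on top, orange band, 0.35 kg: a block 46 (x) x 60 (y) x 62 mm tall, origin at the centre of its underside, z up; lowest 10 mm is a 40 x 54 mm dark foot. Fits the pocket either way round (half turn), 2 mm clearance on every side; fully home its origin is at the pocket point and its upper 32 mm stands out of the deck. Starts upright on the table.
- lever (a joint): Red locking lever on a vertical pivot; stays where left (friction 0.05 N m). 0 = fully open, pointing away from the pocket; 1.57 = shut, lying across the cartridge's top, against its stop; grows counter-clockwise seen from above. Its underside, 36 mm above the deck, clears a fully seated cartridge by 4 mm and strikes one that stands higher.
- lever_knob (a point): Point on the axis of the lever's upright red finger knob (14 mm across, from 44 to 80 mm above the deck), 66 mm above the deck; 59 mm from the pivot axis.
- lever_pivot (a point): The lever's pivot axis, at the height of lever_knob; fixed to the grinder, axes as the grinder's.
- ring (a joint): Adjustment ring. 0 = burrs touching (hard stop); grows counter-clockwise from above (coarser), up to 2.7. One click = 0.25 rad: clicks are marked, not felt; the ring turns smoothly against 0.08 N m friction and stays where left. The red line on its rim points at marks on the deck: long red = 0 (on the grinder's -x side), then a short white mark per click, the fourth a long green one.
- ring_top (a point): Centre of the adjustment ring's top face, 142 mm above the table. The ring is an upright aluminium cylinder 56 mm across, 36 mm tall, standing on a fixed 6 mm collar 68 mm across; grip it across from above.
- rack: Wooden draining rack fixed to the table, base 130 (x) x 290 (y) x 16 mm; origin at the centre of its underside, z up. Three round pegs, 14 mm thick, 95 mm apart along y, rise from it leaning 0.35 rad (20 degrees) from vertical towards the rack's -x.
- peg1_tip (a point): Rounded tip of draining peg 1, at rack y = -95 mm, 104 mm above the table; the peg runs from here 89 mm down its leaning axis to the base. Axes as the rack's.
- peg2_tip (a point): Rounded tip of draining peg 2, at rack y = 0 mm, 104 mm above the table; the peg runs from here 89 mm down its leaning axis to the base. Axes as the rack's.
- peg3_tip (a point): Rounded tip of draining peg 3, at rack y = 95 mm, 104 mm above the table; the peg runs from here 89 mm down its leaning axis to the base. Axes as the rack's.
- cup1: White handleless cup, plain cylinder 68 mm outside diameter, 62 mm tall, 4 mm wall, 6 mm bottom, 0.2 kg; starts standing mouth-down on the table. Origin: centre of the mouth; z points from the mouth to the cup's bottom (up while mouth-down). May be absent.
- cup1_floor (a point): Centre of the inside of the white cup's bottom, 56 mm from the mouth along the cup's axis; it rests on or beside the peg's tip when hung.
- cup2: Blue handleless cup, plain cylinder 68 mm outside diameter, 62 mm tall, 4 mm wall, 6 mm bottom, 0.2 kg; starts standing mouth-down on the table. Origin: centre of the mouth; z points from the mouth to the cup's bottom (up while mouth-down). May be absent.
- cup2_floor (a point): Centre of the inside of the blue cup's bottom, 56 mm from the mouth along the cup's axis; it rests on or beside the peg's tip when hung.
- cup3: Terracotta brown handleless cup, plain cylinder 68 mm outside diameter, 62 mm tall, 4 mm wall, 6 mm bottom, 0.2 kg; starts standing mouth-down on the table. Origin: centre of the mouth; z points from the mouth to the cup's bottom (up while mouth-down). May be absent.
- cup3_floor (a point): Centre of the inside of the terracotta brown cup's bottom, 56 mm from the mouth along the cup's axis; it rests on or beside the peg's tip when hung.
- sugar_jar: Glass sugar jar, 56 mm across, 85 mm tall, wooden cap. Bystander; origin: centre of its underside.
- spoon: Steel spoon lying flat, 120 mm long. Bystander.
- phone: Black phone lying flat, 75 x 150 x 9 mm. Bystander; origin: centre of its underside.
- milk_jug: Steel milk jug with a handle, 80 mm across, 100 mm tall. Bystander; origin: centre of its underside.
- syrup: Amber syrup bottle, 60 mm across, 170 mm tall. Bystander; origin: centre of its underside.

How it is judged:
By the outcome, as a careful person would: the job done as asked, in the order asked, and still so for the second after the job is handed in, with the robot touching nothing.
Of cup1, cup2, cup3 only 2 to 3 are there at a start; the rules pass over those that are not, and their reading is None.
At some moment in a run one of cartridge, cup1, cup2, cup3 may be knocked a few centimetres aside while the robot is not near it.
It also fails if it takes over 210 s, if anything falls off the work surface, if the arm or the gripper's body presses on something with over 40 N, if the wrist force passes 120 N, or if a joint passes its speed limit or range.

## Robot

A 6-joint arm with a two-finger parallel gripper is mounted at the origin on the work surface. World frame = base frame: x ahead of the robot, y to its left, z up, the work surface at z = 0. Lengths are in m, angles in rad, forces in N, time in s.
With the tool pointing down it reaches from about 0.325 to 0.775 m from the base axis. Payload 5.5 kg.
Tool frame: the origin (TCP) lies midway between the tips of the shut fingers; the grasp point (between the pads) lies 19 mm behind it; z points along the fingers, y is the line along which they close (so a half turn about z gives the same grasp; the last joint's range is limited). The gripper opens to 88 mm and grips with 3 to 60 N. Pads are 20 mm wide; open, the fingers measure 115 mm over their backs; the gripper's body (75 mm by 178 mm) begins 61 mm behind the grasp point.
Start: joints at [-1.269, 0.091, 1.231, -0, 1.82, -0.057], TCP at [0.211, -0.562, 0.223] pointing down, gripper open.
Joint ranges: [-2.87, 2.87], [-0.86, 2.18], [0.17, 2.46], [-1.51, 4.65], [0.06, 2.69], [-2.65, 2.65]. Speed limits (rad/s): [2.57, 2.57, 3.01, 3.14, 3.14, 3.14].

## Interface

Orientations are given as [roll, pitch, yaw] about the fixed x, y, z axes, in that order (R = Rz(yaw) Ry(pitch) Rx(roll)).
In Python, from workcell import manip, camrig, readout gives the robot as it stands (manip), with the cameras (camrig) and the readings (readout).
- The arm moves only by the shell command python3 steer.py 'ROWS' [FORCE]. ROWS is rows parted by semicolons, their numbers by spaces, 1 to 12 of them, each of 7 numbers: dx, dy, dz in m, then a rotation vector rx, ry, rz in rad, then the finger opening in m; each row shifts and turns the commanded pose from where the row before left it, along the tool's axes as they then stand; what a row does not reach is not made up. A row lasts 1/12 s, in which the tool goes at most 0.0417 m and 0.125 rad, less where a joint would pass 70% of its speed; a pose out of reach is approached as far as the arm can. The fingers move at their own pace and stop on an object; FORCE is the grip in N (left out, the last holds). Time passes only in rows, so rows that do not move let the fingers close. It prints the time, the measured TCP pose, the force, the opening and the grip force at its end.
- readout.sense(): the state, without advancing time (a new reading comes with each control period).
- camrig.snapshot(name): name is "side" or "top"; returns the picture (480x640x3 uint8, blue, green, red); there is no depth.
- camrig.get_calibration(name): a dict with "intrinsics" (3x3 intrinsics, pixels), "dist_coeffs" ([k1, k2, p1, p2, k3] as OpenCV has them; the pictures are not rectified), "xyz" and "orientation" of the camera in the world. Camera axes: x right, y down, z forward; pixel columns grow to the right and rows downward; lengths in m; the calibration is good to about 2 mm. A picture is of the moment at which its call begins. get_calibration takes no time and is no camera call.
- manip.hand_in(): hands the job in; it is judged then, once.
The state is a dict: "clock": time; "q": joint angles; "joint_vel": joint speeds; "joint_torque": joint torques, N m; "ee_pos": TCP position; "tcp_rot": TCP orientation; "wrist_force": force on the tool from outside, world axes, zero at the start; "torque": the same for the moment, N m; "opening": finger opening in m; "finger_force": force on a finger pad.
Only numpy, scipy, OpenCV 4.12 (cv2) and the standard library are available. Lean on these libraries where they do the work, as an engineer would, in place of code of your own. Each camera call takes 0.05 s, during which the arm holds its last target. There are 200 camera calls.

## Working session

There is one attempt and no reset: what is moved stays moved. The work goes in short steps, Python scripts to look and compute and a shell command to move; the robot and the scene stay as the last step left them, time stands still between calls to the robot, and variables do not carry over. Pictures are saved under pics/ and viewed, at most 14 in all, crops included, and the job is handed in when it is done.

```bash
ls; mkdir -p pics; python3 - <<'E'
from workcell import manip, camrig, readout
import cv2
print(readout.sense())
for n in("side","top"):
    cv2.imwrite(f"pics/{n}0.png",camrig.snapshot(n)); print(n,camrig.get_calibration(n))
E
```

```text
pics
steer.py
workcell.py
{'clock': 0.0, 'q': array([-1.26865170e+00,  9.18338388e-02,  1.23189016e+00,  8.41996543e-06,
        1.81977536e+00, -5.67046584e-02]), 'joint_vel': array([-2.03729488e-03, -8.09482073e-04,  2.61531785e-04,  1.45957357e-04,
       -3.82396387e-05, -1.36432777e-03]), 'joint_torque': array([ 1.86757927e-03, -4.46458983e+01, -4.06444860e+01,  7.01665808e-02,
        2.94812978e-02, -1.28114580e-04]), 'ee_pos': array([ 0.21062904, -0.56150054,  0.22151944]), 'tcp_rot': array([-3.13968948e+00, -1.16212028e-04,  3.58851246e-01]), 'wrist_force': array([-0.23294152,  0.26247679, -0.69557429]), 'torque': array([-0.00841938, -0.0097574 , -0.03536462]), 'finger_force': 0.0, 'opening': 0.08780215606992678}
side {'intrinsics': array([[592.60632452,   0.        , 313.55886379],
       [  0.        , 592.60632452, 247.05410207],
       [  0.        ,   0.        ,   1.        ]]), 'dist_coeffs': array([-0.00358559,  0.        ,  0.        ,  0.        ,  0.        ]), 'xyz': array([-0.04557759,  1.08258007,  1.089482  ]), 'orientation': array([-2.23597219, -0.00356517, -2.67313304])}
top {'intrinsics': array([[500.95806429,   0.        , 316.05281426],
       [  0.        , 500.95806429, 226.02689041],
       [  0.        ,   0.        ,   1.        ]]), 'dist_coeffs': array([0.02548142, 0.        , 0.        , 0.        , 0.        ]), 'xyz': array([ 0.41415186, -0.00603285,  1.38678227]), 'orientation': array([-3.07782633,  0.00613133, -1.5525551 ])}
```

View pics/top0.png

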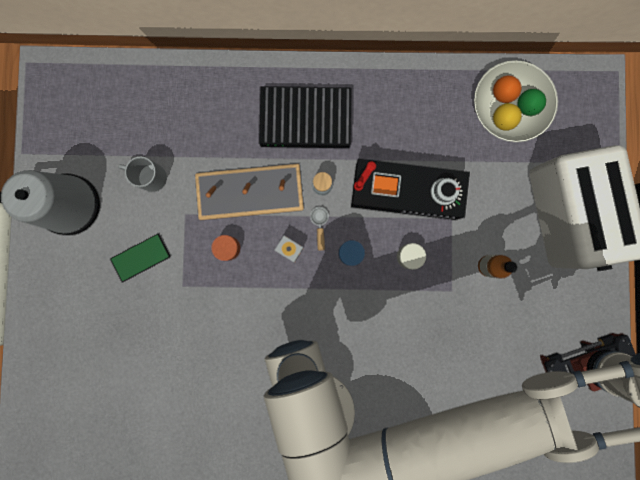

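View pics/side0.png

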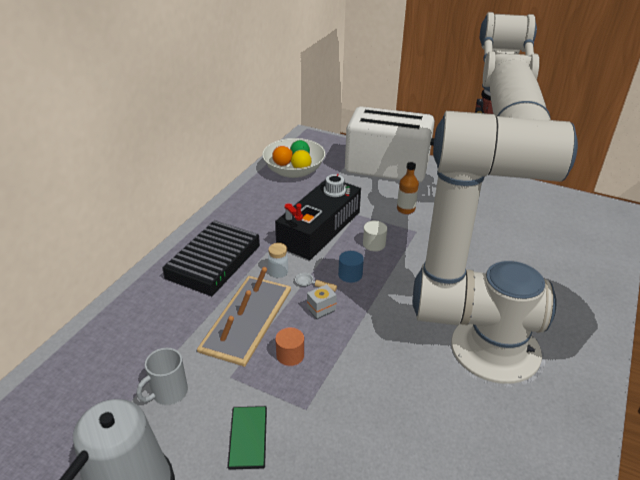

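```bash
cat > h.py <<'E'
import numpy as np, cv2
from scipy.spatial.transform import Rotation as R
from workcell import manip, camrig, readout
C={n:camrig.get_calibration(n) for n in("side","top")}
def ray(n,uv):
    c=C[n]; p=cv2.undistortPoints(np.array([[uv]],float),c["intrinsics"],c["dist_coeffs"])[0,0]
    return np.array(c["xyz"]),R.from_euler("xyz",c["orientation"]).as_matrix()@np.array([p[0],p[1],1])
def plane(n,uv,z):
    o,d=ray(n,uv); return (o+d*(z-o[2])/d[2])[:2]
def proj(n,P):
    c=C[n]; M=R.from_euler("xyz",c["orientation"]).as_matrix().T
    return cv2.projectPoints(np.atleast_2d(np.array(P,float)),cv2.Rodrigues(M)[0],-M@np.array(c["xyz"]),c["intrinsics"],c["dist_coeffs"])[0][:,0]
def tri(a,b):
    o1,d1=ray("top",a);o2,d2=ray("side",b)
    A=np.c_[d1,-d2]; s=np.linalg.lstsq(A,o2-o1,rcond=None)[0]
    p,q=o1+d1*s[0],o2+d2*s[1]; return (p+q)/2,np.linalg.norm(p-q)
def tool(): 
    s=readout.sense(); return np.array(s["ee_pos"]),R.from_euler("xyz",s["tcp_rot"])
E
python3 - <<'E'
import cv2,numpy as np
t=cv2.imread("pics/top0.png"); s=cv2.imread("pics/side0.png")
cv2.imwrite("pics/c1.png",np.vstack([cv2.resize(t[150:226,345:475],(800,468),interpolation=cv2.INTER_CUBIC)]))
a=cv2.resize(t[155:270,190:310],(390,374),interpolation=cv2.INTER_CUBIC)
b=cv2.resize(s[165:340,195:400],(410,350),interpolation=cv2.INTER_CUBIC)
o=np.zeros((374,800,3),np.uint8); o[:,:390]=a; o[:350,390:]=b
cv2.imwrite("pics/c2.png",o)
E
```

```text
(no output)
```

View pics/c1.png

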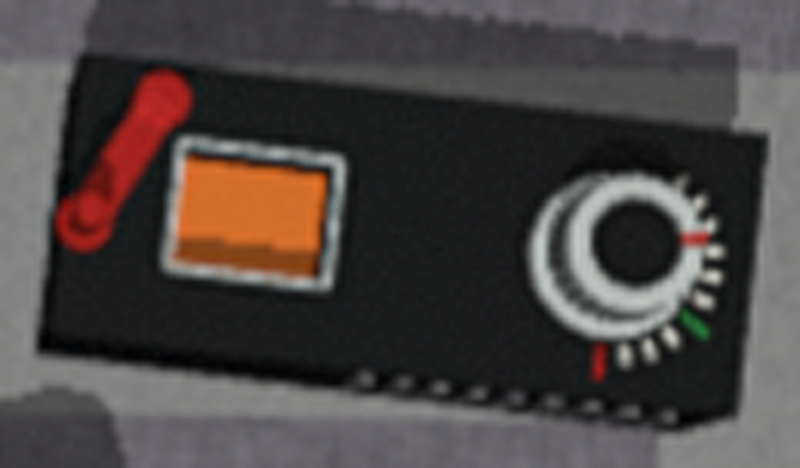

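View pics/c2.png

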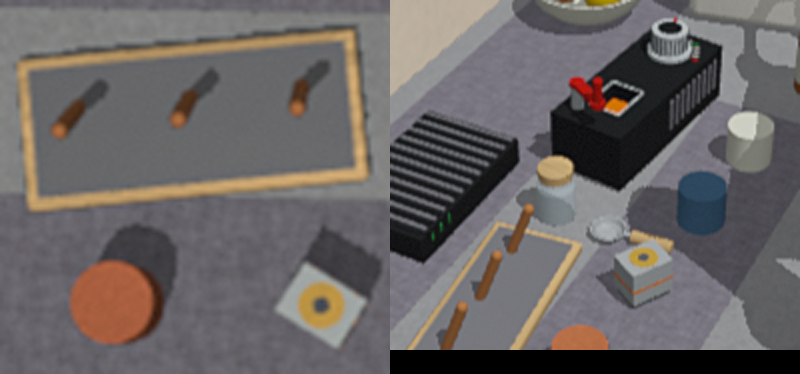

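```bash
cat > det.py <<'E'
from h import *
def hsv(i): return cv2.cvtColor(i,cv2.COLOR_BGR2HSV)
def blob(m,box=None,k=0):
    if box is not None:
        z=np.zeros_like(m); a,b,c,d=box; z[b:d,a:c]=m[b:d,a:c]; m=z
    cs,_=cv2.findContours(m,cv2.RETR_EXTERNAL,cv2.CHAIN_APPROX_NONE)
    return sorted(cs,key=cv2.contourArea,reverse=True)
def back(n,c,z): return np.array([plane(n,p,z) for p in np.asarray(c).reshape(-1,2)])
def cup(c,zt=.062,r=.034,n="top"):
    P=back(n,c,zt); o=C[n]["xyz"][:2]; d=P.mean(0)-o; d/=np.linalg.norm(d); t=np.array([-d[1],d[0]])
    a=(P-o)@d; b=(P-o)@t; return o+d*(a.max()+.0008-r)+t*(b.max()+b.min())/2, b.max()-b.min()
def rect(n,c,z):
    P=back(n,c,z); (ctr,(w,h),ang)=cv2.minAreaRect((P*1000).astype(np.float32)); return np.array(ctr)/1000,w,h,ang
def masks(t):
    H=hsv(t); return dict(terr=cv2.inRange(H,(3,120,60),(13,255,255)),blue=cv2.inRange(H,(98,100,40),(115,255,255)),
      orange=cv2.inRange(H,(8,200,150),(16,255,255)),frame=cv2.inRange(H,(12,80,120),(25,200,255)),
      red=cv2.inRange(H,(0,170,100),(4,255,255))|cv2.inRange(H,(176,170,100),(180,255,255)),
      bright=cv2.inRange(H,(0,0,130),(180,60,255)),peg=cv2.inRange(H,(3,110,50),(16,255,255)),dark=cv2.inRange(H,(0,0,0),(180,255,60)))
E
python3 - <<'E'
from det import *
np.set_printoptions(precision=4,suppress=True)
t=cv2.imread("pics/top0.png");s=cv2.imread("pics/side0.png");m=masks(t);H=hsv(t)
for k,b in(("terr",(195,225,250,275)),("blue",(330,230,375,275))): 
    c=blob(m[k],b)[0];print(k,cv2.contourArea(c),cup(c))
w=cv2.inRange(H,(15,8,70),(45,70,255)); c=blob(w,(395,238,432,275))[0]; print("white",cv2.contourArea(c),cup(c))
print("white px",t[250,405],t[262,420],t[245,440],t[250,393],t[272,400])
c=blob(m["bright"],(270,228,308,268))[0]; print("cart top",cv2.contourArea(c),rect("top",c,.062), blob(cv2.inRange(H,(18,150,120),(28,255,255)),(270,228,308,268))[0].reshape(-1,2).mean(0))
c=blob(m["orange"],(365,165,410,205))[0]; print("floor",rect("top",c,.07))
c=blob(m["bright"],(365,165,410,205))[0]; print("rim",rect("top",c,.1))
c=blob(m["frame"],(190,155,310,225))[0]; print("rack",rect("top",c,.016))
for i,b in enumerate([(195,170,225,205),(230,170,260,205),(270,165,300,205)]):
    c=blob(m["peg"],b)[0].reshape(-1,2); print("peg",cv2.contourArea(c),c[c[:,1].argmax()],c.min(0),c.max(0))
dk=cv2.inRange(H,(0,0,0),(180,255,75)); c=blob(dk,(437,178,458,204)); print("ringhole",[(cv2.contourArea(x),cv2.fitEllipse(x) if len(x)>5 else 0) for x in c[:2]])
c=blob(m["bright"],(425,170,470,215))[0]; print("ringbright",cv2.contourArea(c),cv2.minEnclosingCircle(c))
for c in blob(m["red"],(350,155,470,215))[:4]: print("red",cv2.contourArea(c),c.reshape(-1,2).mean(0),cv2.minAreaRect(c))
E
```

```text
terr 526.5 (array([0.4378, 0.2453]), np.float64(0.06641024489002237))
blue 454.5 (array([ 0.4298, -0.0895]), np.float64(0.06320227921180271))
white 559.5 (array([ 0.4241, -0.2519]), np.float64(0.06873123759669697))
white px [193 213 213] [122 134 134] [70 66 68] [105  98 101] [69 65 67]
cart top 364.5 (array([0.4377, 0.0759]), 60.219730377197266, 46.775291442871094, 57.53660202026367) [288.5    248.4688]
floor (array([ 0.6151, -0.1788]), 57.938838958740234, 34.37610626220703, 83.77806854248047)
rim (array([ 0.5839, -0.1655]), 65.626708984375, 22.104167938232422, 64.13574981689453)
rack (array([0.5939, 0.1911]), 129.85780334472656, 289.5068054199219, 6.4875807762146)
peg 36.5 [207 196] [206 186] [215 196]
peg 33.0 [243 193] [243 183] [249 193]
peg 29.0 [281 190] [279 180] [284 190]
ringhole [(133.5, ((447.9176330566406, 189.06886291503906), (12.65380573272705, 13.663337707519531), 99.7381820678711)), (4.0, ((455.7831115722656, 201.1149444580078), (2.4181628227233887, 4.540233612060547), 25.15631675720215))]
ringbright 218.5 ((446.2037048339844, 191.79629516601562), 15.333722114562988)
red 196.5 [364.6769 175.7538] ((364.64849853515625, 175.7715301513672), (8.887503623962402, 32.19623565673828), 33.023868560791016)
red 2.0 [441.8 208.5] ((441.5, 208.5), (5.0, 1.0), 90.0)
red 0.0 [458.5 188. ] ((458.5, 188.0), (1.0, 0.0), 180.0)
```

```bash
python3 - <<'E'
from det import *
np.set_printoptions(precision=4,suppress=True)
f=800/130
px=lambda p:(345+p[0]/f-.4,150+p[1]/f-.4)
pk=[plane("top",px(p),.1) for p in[(180,137),(345,155),(330,292),(163,272)]]
pc=np.mean(pk,0); rt=plane("top",(447.9,189.1),.142)
rt2=plane("top",px((637,242)),.142)
d=pc-rt; print(pc,rt,rt2,np.linalg.norm(d),np.arctan2(-d[0],d[1]))
e1=(pk[0]+pk[3]-pk[1]-pk[2])/2; print("pocket y-axis yaw",np.arctan2(-e1[0],e1[1]),np.linalg.norm(e1))
tr,tl=[plane("top",px(p),.1) for p in((768,132),(80,55))]; e=tl-tr; print("edge yaw",np.arctan2(-e[0],e[1]),np.linalg.norm(e),tl)
yaw=np.arctan2(-d[0],d[1]); Rm=np.array([[np.cos(yaw),-np.sin(yaw)],[np.sin(yaw),np.cos(yaw)]])
G=pc-Rm@[0,.065]; print("grinder",G,"corner TR pred",G+Rm@[.06,-.145],tr,"TL pred",G+Rm@[.06,.145],"pivot",G+Rm@[.035,.112],G+Rm@[0,-.085])
print("pivot px->",plane("top",px((165,93)),.144),"knob",plane("top",px((83,215)),.175), plane("top",px((83,215)),.166))
yr=np.radians(6.4876); Rr=np.array([[np.cos(yr),-np.sin(yr)],[np.sin(yr),np.cos(yr)]]); rc=np.array([.5939,.1911])
for p,y in(((207.5,195),-0),((243.7,192),0),((280.8,189),0)):
    q=plane("top",p,.101); print("tip",q,(q-rc)@Rr)
# side view peg tips
s=cv2.imread("pics/side0.png");H=hsv(s);m=cv2.inRange(H,(3,110,40),(16,255,255))
for c in blob(m,(215,260,275,345))[:4]:
    c=c.reshape(-1,2);print(len(c),c[c[:,1].argmin()],c.min(0),c.max(0))
for k,n in((95,'p3'),(0,'p2'),(-95,'p1')): print(n, proj("side",[list(rc+Rr@[-.03+0.0,k/1000])+[.104]]),proj("top",[list(rc+Rr@[-.03,k/1000])+[.104]]))
E
```

```text
[ 0.6072 -0.1752] [ 0.5916 -0.3239] [ 0.592  -0.3244] 0.14948418717311185 -0.10494847978018973
pocket y-axis yaw -0.09829887885623925 0.06997258101825085
edge yaw -0.09705035117710652 0.289858936555995 [ 0.6734 -0.1012]
grinder [ 0.6004 -0.2399] corner TR pred [ 0.6449 -0.3904] [ 0.6453 -0.3897] TL pred [ 0.6753 -0.102 ] pivot [ 0.647  -0.1322] [ 0.5915 -0.3244]
pivot px-> [ 0.6495 -0.1327] knob [ 0.5944 -0.0977] [ 0.5957 -0.0984]
tip [0.5714 0.2851] [-0.0118  0.0959]
tip [0.5808 0.1919] [-0.0129  0.0022]
tip [0.5903 0.0962] [-0.0143 -0.0939]
52 [230 316] [221 316] [233 340]
52 [247 291] [238 291] [250 314]
51 [263 267] [254 267] [266 290]
p3 [[237.9178 318.695 ]] [[208.1784 201.827 ]]
p2 [[255.044  292.8536]] [[244.9635 198.3372]]
p1 [[270.5948 269.3902]] [[281.6919 194.8433]]
```

```bash
cat > goal.py <<'E'
# usage: goal.py x y z yaw [tilt]   tilt: tool z leans towards (tool-yaw dir - 90deg)
import sys; from h import *
a=[float(v) for v in sys.argv[1:]]; p,r=tool()
Rt=R.from_euler("z",a[3])*R.from_euler("x",np.pi)*R.from_euler("x",-a[4] if len(a)>4 else 0)
d=r.inv().apply(np.array(a[:3])-p); w=(r.inv()*Rt).as_rotvec()
n=np.ceil(np.linalg.norm(d)/.041);k=np.ceil(np.linalg.norm(w)/.12)
np.set_printoptions(precision=4,suppress=True)
print("tool z target",Rt.apply([0,0,1]))
print("move",d,"rows",n,d/max(n,1)," turn",w,"rows",k,w/max(k,1))
E
python3 goal.py .4377 .0759 .2215 1.004
```

```text
tool z target [ 0. -0. -1.]
move [ 0.4365 -0.5171  0.0011] rows 17.0 [ 0.0257 -0.0304  0.0001]  turn [-0.0016 -0.0007 -0.6452] rows 6.0 [-0.0003 -0.0001 -0.1075]
```

```bash
python3 steer.py '0.0257 -0.0304 0 0 0 0 0.088;0.0257 -0.0304 0 0 0 0 0.088;0.0257 -0.0304 0 0 0 0 0.088;0.0257 -0.0304 0 0 0 0 0.088;0.0257 -0.0304 0 0 0 0 0.088;0.0257 -0.0304 0 0 0 0 0.088;0.0257 -0.0304 0 0 0 0 0.088;0.0257 -0.0304 0 0 0 0 0.088;0.0257 -0.0304 0 0 0 0 0.088'
python3 steer.py '0.0257 -0.0304 0 0 0 0 0.088;0.0257 -0.0304 0 0 0 0 0.088;0.0257 -0.0304 0 0 0 0 0.088;0 0 0 0 0 -0.1075 0.088;0 0 0 0 0 -0.1075 0.088;0 0 0 0 0 -0.1075 0.088;0 0 0 0 0 -0.1075 0.088;0 0 0 0 0 -0.1075 0.088;0 0 0 0 0 -0.1075 0.088;0 0 0 0 0 0 0.088'
python3 - <<'E'
from det import *
t=camrig.snapshot("top");s=camrig.snapshot("side");cv2.imwrite("pics/top1.png",t);cv2.imwrite("pics/side1.png",s)
m=masks(t);H=hsv(t)
c=blob(m["bright"],(270,228,308,268))[0]; print("cart top",cv2.contourArea(c),rect("top",c,.062))
b=blob(cv2.inRange(hsv(s),(15,120,120),(30,255,255)),(300,270,345,320))[0].reshape(-1,2); print(b.mean(0),plane("side",b.mean(0),.062))
E
python3 goal.py .4377 .0759 .036 1.004
```

```text
clock: 0.85
ee_pos: [0.3311, -0.2225, 0.2223]
tcp_rot: [-3.141, -0.0, 0.358]
wrist_force: [0.9, -0.7, 0.9]
opening: 0.0881
finger_force: 0.0
clock: 1.68
ee_pos: [0.3712, -0.1118, 0.2222]
tcp_rot: [-3.141, 0.0, 1.008]
wrist_force: [0.8, -0.7, 0.6]
opening: 0.088
finger_force: 0.0
cart top 358.5 (array([0.43750052, 0.07603952]), 60.67701721191406, 45.95317459106445, 59.47712326049805)
[321.29032258 293.19354839] [0.43870984 0.07366865]
tool z target [ 0. -0. -1.]
move [ 0.194  -0.0454  0.1864] rows 7.0 [ 0.0277 -0.0065  0.0266]  turn [-0.0004  0.0001 -0.0036] rows 1.0 [-0.0004  0.0001 -0.0036]
```

```bash
python3 steer.py '0.0388 -0.0090 0 0 0 0 0.088;0.0388 -0.0090 0 0 0 0 0.088;0.0388 -0.0090 0 0 0 0 0.088;0.0388 -0.0090 0 0 0 0 0.088;0.0388 -0.0090 0 0 0 -0.014 0.088;0 0 0.036 0 0 0 0.088;0 0 0.036 0 0 0 0.088;0 0 0.036 0 0 0 0.088;0 0 0 0 0 0 0.088;0 0 0 0 0 0 0.088'
python3 goal.py .438 .0755 .036 1.02
```

```text
clock: 2.62
ee_pos: [0.4362, 0.0758, 0.113]
tcp_rot: [-3.138, 0.003, 1.016]
wrist_force: [0.1, -0.8, 1.4]
opening: 0.0874
finger_force: 0.0
tool z target [ 0. -0. -1.]
move [0.001 0.002 0.077] rows 2.0 [0.0005 0.001  0.0385]  turn [-0.0038  0.0029 -0.0042] rows 1.0 [-0.0038  0.0029 -0.0042]
```

```bash
python3 steer.py '0.001 0.002 0.037 0 0 0 0.088;0 0 0.03 0 0 0 0.088;0 0 0.010 0 0 0 0.088;0 0 0 0 0 0 0.03;0 0 0 0 0 0 0.03;0 0 0 0 0 0 0.03;0 0 0 0 0 0 0.03;0 0 0 0 0 0 0.03;0 0 0 0 0 0 0.03;0 0 0 0 0 0 0.03;0 0 0 0 0 0 0.03' 30
python3 - <<'E'
from det import *
print(readout.sense())
E
```

```text
clock: 3.53
ee_pos: [0.44, 0.0761, 0.0385]
tcp_rot: [3.142, -0.001, 1.018]
wrist_force: [-2.7, 2.3, 4.4]
opening: 0.0456
finger_force: 30.0
{'clock': 3.5333, 'q': array([ 9.43869671e-02, -2.93238948e-01,  1.91654384e+00,  7.51053920e-04,
        1.51764770e+00,  6.47142505e-01]), 'joint_vel': array([ 4.43077549e-05, -7.62088512e-04, -1.06013881e-03,  3.45175267e-05,
        1.05455766e-03,  1.16009378e-03]), 'joint_torque': array([-9.42703709e-01, -2.52022612e+01, -3.80498707e+01, -6.04523923e-01,
       -8.26170668e-01, -1.45556097e-02]), 'ee_pos': array([0.43995584, 0.07606505, 0.03847186]), 'tcp_rot': array([ 3.14153421e+00, -9.84261030e-04,  1.01800116e+00]), 'wrist_force': array([-2.72159673,  2.31272619,  4.37075783]), 'torque': array([0.33434744, 0.43094367, 0.0172392 ]), 'finger_force': 30.000919997692108, 'opening': 0.045605137325857095}
```

```bash
python3 steer.py '0 0 -0.04 0 0 0 0.03;0 0 -0.04 0 0 0 0.03;0 0 -0.04 0 0 0 0.03;0 0 -0.04 0 0 0 0.03;0 0 -0.03 0 0 0 0.03;0 0 0 0 0 0 0.03;0 0 0 0 0 0 0.03'
python3 - <<'E'
from det import *
np.set_printoptions(precision=4,suppress=True)
t=cv2.imread("pics/top0.png");s=cv2.imread("pics/side0.png")
v=hsv(t); g=((v[...,2]>60)&~((v[...,1]>150)&((v[...,0]<6)|(v[...,0]>174)))).astype(np.uint8)*255
c=blob(g,(368,165,405,202))[0]; print(cv2.contourArea(c),rect("top",c,.1))
S=camrig.snapshot("side");cv2.imwrite("pics/side2.png",S);cv2.imwrite("pics/c3.png",np.hstack([cv2.resize(s[190:240,270:340],(420,300),interpolation=cv2.INTER_CUBIC),cv2.resize(S[190:315,280:380],(240,300),interpolation=cv2.INTER_CUBIC)]))
E
```

```text
clock: 4.12
ee_pos: [0.4405, 0.0756, 0.2286]
tcp_rot: [3.139, -0.001, 1.018]
wrist_force: [0.1, -0.0, -4.0]
opening: 0.0461
finger_force: 30.0
607.5 (array([ 0.6076, -0.175 ]), 73.953369140625, 59.93033981323242, 84.19963836669922)
```

View pics/c3.png

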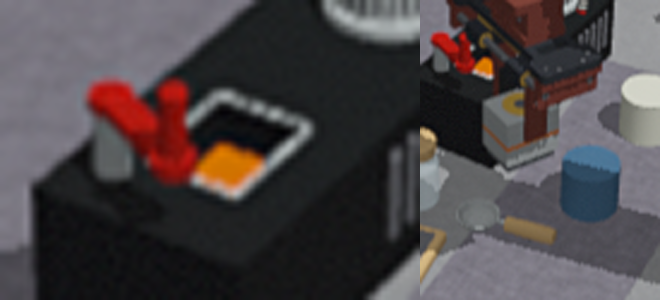

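```bash
python3 - <<'E'
from det import *
print(plane("side",(307.9,213.8),.1))
for p in((220,92),(310,128),(240,198)): print(plane("side",(270+p[0]/6-.4,190+p[1]/6-.4),.1))
E
python3 goal.py .608 -.1745 .2286 1.471
```

```text
[ 0.60637395 -0.17708232]
[ 0.6317881  -0.21577845]
[ 0.57820347 -0.20800876]
[ 0.58196166 -0.14031991]
tool z target [ 0. -0. -1.]
move [-0.1244  0.2746 -0.0024] rows 8.0 [-0.0155  0.0343 -0.0003]  turn [-0.0011  0.0008 -0.4533] rows 4.0 [-0.0003  0.0002 -0.1133]
```

```bash
python3 steer.py '-0.0155 0.0343 0 0 0 0 0.03;-0.0155 0.0343 0 0 0 0 0.03;-0.0155 0.0343 0 0 0 0 0.03;-0.0155 0.0343 0 0 0 0 0.03;-0.0155 0.0343 0 0 0 0 0.03;-0.0155 0.0343 0 0 0 0 0.03;-0.0155 0.0343 0 0 0 0 0.03;-0.0155 0.0343 0 0 0 0 0.03;0 0 0 0 0 -0.1133 0.03;0 0 0 0 0 -0.1133 0.03;0 0 0 0 0 -0.1133 0.03;0 0 0 0 0 -0.1133 0.03'
python3 steer.py '0 0 0.03 0 0 0 0.03;0 0 0.03 0 0 0 0.03;0 0 0 0 0 0 0.03;0 0 0 0 0 0 0.03;0 0 0 0 0 0 0.03'
python3 goal.py .608 -.1745 .150 1.471
python3 - <<'E'
from det import *
S=camrig.snapshot("side");cv2.imwrite("pics/side3.png",S)
cv2.imwrite("pics/c4.png",cv2.resize(S[150:250,250:370],(720,600),interpolation=cv2.INTER_CUBIC))
E
```

```text
clock: 5.17
ee_pos: [0.6073, -0.1741, 0.2226]
tcp_rot: [-3.134, -0.002, 1.476]
wrist_force: [-0.3, 1.1, -4.0]
opening: 0.0458
finger_force: 30.0
clock: 5.58
ee_pos: [0.6079, -0.1739, 0.1672]
tcp_rot: [-3.14, -0.0, 1.471]
wrist_force: [0.4, -0.3, -3.2]
opening: 0.0456
finger_force: 30.0
tool z target [ 0. -0. -1.]
move [-0.0006  0.0002  0.0172] rows 1.0 [-0.0006  0.0002  0.0172]  turn [-0.0017 -0.0003 -0.0001] rows 1.0 [-0.0017 -0.0003 -0.0001]
```

View pics/c4.png

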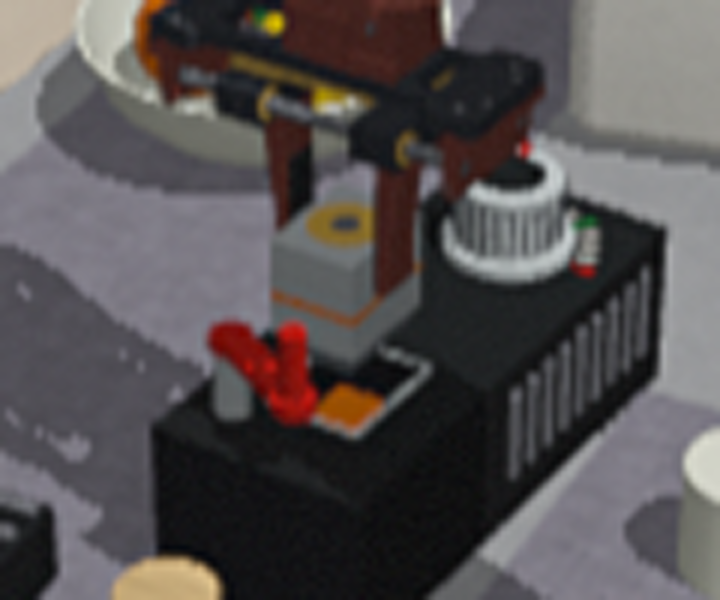

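```bash
python3 - <<'E'
from det import *
S=cv2.imread("pics/side3.png"); b=blob(cv2.inRange(hsv(S),(15,110,90),(32,255,255)),(298,178,318,196))[0].reshape(-1,2); print(b.min(0),b.max(0),plane("side",(b.min(0)+b.max(0))/2,.1907))
E
python3 steer.py '0 0 0.012 0 0 0 0.03;0 0 0.012 0 0 0 0.03;0 0 0.004 0 0 0 0.03;0 0 0.004 0 0 0 0.03;0 0 0.004 0 0 0 0.03;0 0 0 0 0 0 0.03;0 0 0 0 0 0 0.03'
```

```text
[301 184] [311 190] [ 0.61185458 -0.17647355]
clock: 6.22
ee_pos: [0.6081, -0.174, 0.1315]
tcp_rot: [-3.141, -0.0, 1.471]
wrist_force: [0.6, 0.1, -3.6]
opening: 0.0461
finger_force: 30.0
```

```bash
python3 steer.py '0 0 0.003 0 0 0 0.03;0 0 0.003 0 0 0 0.03;0 0 0.003 0 0 0 0.03;0 0 0 0 0 0 0.03;0 0 0 0 0 0 0.03'
```

```text
clock: 6.63
ee_pos: [0.608, -0.1739, 0.1222]
tcp_rot: [-3.141, -0.0, 1.471]
wrist_force: [-0.5, 0.5, -3.2]
opening: 0.0456
finger_force: 30.0
```

Past the foot with no contact; continuing home.

```bash
python3 steer.py '0 0 0.004 0 0 0 0.03;0 0 0.004 0 0 0 0.03;0 0 0.003 0 0 0 0.03;0 0 0.002 0 0 0 0.03;0 0 0 0 0 0 0.03;0 0 0 0 0 0 0.03'
```

```text
clock: 7.13
ee_pos: [0.6081, -0.1739, 0.1095]
tcp_rot: [-3.141, -0.0, 1.471]
wrist_force: [0.0, 0.3, -3.6]
opening: 0.0455
finger_force: 30.0
```

```bash
python3 steer.py '0 0 0.001 0 0 0 0.03;0 0 0.001 0 0 0 0.03;0 0 0 0 0 0 0.03;0 0 0 0 0 0 0.06;0 0 0 0 0 0 0.06;0 0 0 0 0 0 0.06;0 0 0 0 0 0 0.06;0 0 0 0 0 0 0.06'
python3 steer.py '0 0 -0.03 0 0 0 0.06;0 0 -0.03 0 0 0 0.06;0 0 -0.03 0 0 0 0.06;0 0 -0.04 0 0 0 0.06;0.04 0 0 0 0 0 0.06;0.04 0 0 0 0 0 0.06;0.04 0 0 0 0 0 0.06;0.04 0 0 0 0 0 0.06;0 0 0 0 0 0 0.0;0 0 0 0 0 0 0.0;0 0 0 0 0 0 0.0'
python3 - <<'E'
from det import *
T=camrig.snapshot("top");S=camrig.snapshot("side");cv2.imwrite("pics/side4.png",S);cv2.imwrite("pics/top4.png",T)
cv2.imwrite("pics/c5.png",np.vstack([cv2.resize(T[150:220,345:475],(650,350),interpolation=cv2.INTER_CUBIC),cv2.resize(S[175:225,260:390],(650,250),interpolation=cv2.INTER_CUBIC)]))
E
```

```text
clock: 7.8
ee_pos: [0.6083, -0.174, 0.1077]
tcp_rot: [3.141, 0.0, 1.471]
wrist_force: [0.1, 0.9, -0.8]
opening: 0.06
finger_force: 0.0
clock: 8.72
ee_pos: [0.6241, -0.015, 0.2376]
tcp_rot: [-3.142, 0.001, 1.471]
wrist_force: [0.1, -0.7, 1.5]
opening: 0.0432
finger_force: 0.0
```

View pics/c5.png

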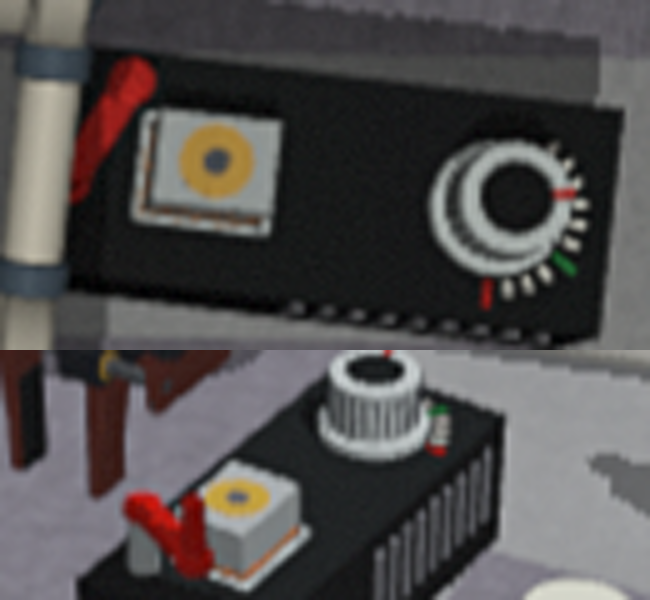

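```bash
python3 - <<'E'
from det import *
print(plane("side",(298.3,203.8),.179)); 
P=np.array([.647,-.1327]);c,s=np.cos(-.1),np.sin(-.1)
for a in(0,.1,.2,1.57):
    v=.059*np.array([np.cos(np.radians(143.3)+a-.1),np.sin(np.radians(143.3)+a-.1)]);k=P+v
    print(a,k,"top px",proj("top",[[*k,.18],[*k,.144]]).round(1).tolist(),"side",proj("side",[[*k,.18],[*k,.144]]).round(1).tolist())
T=cv2.imread("pics/top0.png"); c=blob(masks(T)["red"],(350,155,375,195))[0].reshape(-1,2); print(c.min(0),c.max(0))
S=cv2.imread("pics/side0.png"); c=blob(masks(S)["red"],(280,195,305,225))[0].reshape(-1,2); print(c.min(0),c.max(0))
E
python3 goal.py .6 -.07 .165 1.471
```

```text
[ 0.59971181 -0.10706452]
0 [ 0.60345168 -0.09289367] top px [[356.3, 180.5], [355.3, 182.7]] side [[294.6, 205.7], [294.9, 216.5]]
0.1 [ 0.59969524 -0.09744012] top px [[358.2, 182.1], [357.1, 184.3]] side [[296.6, 205.3], [296.8, 216.0]]
0.2 [ 0.59641145 -0.10233886] top px [[360.2, 183.4], [359.0, 185.6]] side [[298.5, 204.7], [298.7, 215.5]]
1.57 [ 0.60715901 -0.17621661] top px [[390.7, 179.6], [388.7, 181.8]] side [[307.4, 190.7], [307.5, 201.3]]
[354 162] [374 190]
[285 203] [302 219]
tool z target [ 0. -0. -1.]
move [-0.056  -0.0185  0.0726] rows 3.0 [-0.0187 -0.0062  0.0242]  turn [-0.0001  0.0005 -0.0016] rows 1.0 [-0.0001  0.0005 -0.0016]
```

```bash
python3 steer.py '0 0 0 0 0 0.1226 0.04;0 0 0 0 0 0.1226 0.04;0 0 0 0 0 0.1226 0.04;0 0 0 0 0 0.1226 0.04;0 0 0 0 0 0.1226 0.04;0 0 0 0 0 0.1226 0.04;0 0 0 0 0 0.1226 0.04;0 0 0 0 0 0.1226 0.04;0 0 0 0 0 0.1226 0.04;0 0 0 0 0 0.1226 0.04;0 0 0 0 0 0.1226 0.04;0 0 0 0 0 0.1226 0.04'
python3 steer.py '-0.009 0.029 0 0 0 0 0.04;-0.009 0.029 0 0 0 0 0.04;-0.009 0.029 0 0 0 0 0.04;0 0 0 0 0 0 0.04;0 0 0 0 0 0 0.04'
python3 goal.py .5965 -.102 .151 0
python3 - <<'E'
from det import *
S=camrig.snapshot("side");c=blob(masks(S)["red"],(280,195,305,225))[0].reshape(-1,2); print(c.min(0),c.max(0))
E
```

```text
clock: 9.82
ee_pos: [0.6241, -0.0167, 0.2376]
tcp_rot: [3.141, 0.0, -0.009]
wrist_force: [-0.2, -0.3, -0.1]
opening: 0.0401
finger_force: 0.0
clock: 10.23
ee_pos: [0.5965, -0.1046, 0.2378]
tcp_rot: [3.142, -0.0, -0.005]
wrist_force: [-0.0, 0.6, -0.3]
opening: 0.0398
finger_force: 0.0
tool z target [ 0. -0. -1.]
move [-0.     -0.0026  0.0868] rows 3.0 [-0.     -0.0009  0.0289]  turn [ 0.0001 -0.0002 -0.0051] rows 1.0 [ 0.0001 -0.0002 -0.0051]
[285 204] [302 219]
```

```bash
python3 steer.py '0 -0.0026 0.03 0 0 0 0.04;0 0 0.03 0 0 0 0.04;0 0 0.027 0 0 0 0.04;0 0 0 0 0 0 0.04;0 0 0 0 0 0 0.0;0 0 0 0 0 0 0.0;0 0 0 0 0 0 0;0 0 0 0 0 0 0;0 0 0 0 0 0 0' 6
python3 - <<'E'
from h import *
p,r=tool(); P=np.array([.647,-.1327]); v=p[:2]-P; print(np.linalg.norm(v), np.arctan2(v[1],v[0])-np.radians(143.3)+.1)
a0=np.arctan2(v[1],v[0]); a1=np.radians(143.3)-.1+1.575; L=.059
A=np.linspace(a0,a1,13); K=P+L*np.c_[np.cos(A),np.sin(A)]; K[0]=p[:2]
np.set_printoptions(precision=4,suppress=True)
print(r.inv().apply(np.c_[np.diff(K,axis=0),np.zeros(12)])[:,:2])
E
```

```text
clock: 11.03
ee_pos: [0.5981, -0.0994, 0.153]
tcp_rot: [3.141, -0.004, -0.0]
wrist_force: [0.9, 0.1, 3.3]
opening: 0.0138
finger_force: 6.0
0.05913565144008358 0.14196123489835336
[[-0.0035  0.0061]
 [-0.0029  0.0064]
 [-0.0021  0.0067]
 [-0.0013  0.0069]
 [-0.0004  0.007 ]
 [ 0.0004  0.007 ]
 [ 0.0012  0.0069]
 [ 0.0021  0.0067]
 [ 0.0028  0.0064]
 [ 0.0036  0.0061]
 [ 0.0043  0.0056]
 [ 0.0049  0.005 ]]
```

```bash
python3 steer.py '-0.0035 0.0061 0 0 0 0 0;-0.0029 0.0064 0 0 0 0 0;-0.0021 0.0067 0 0 0 0 0;-0.0013 0.0069 0 0 0 0 0;-0.0004 0.007 0 0 0 0 0;0.0004 0.007 0 0 0 0 0;0.0012 0.0069 0 0 0 0 0;0.0021 0.0067 0 0 0 0 0;0.0028 0.0064 0 0 0 0 0;0.0036 0.0061 0 0 0 0 0;0.0043 0.0056 0 0 0 0 0;0.0049 0.005 0 0 0 0 0'
python3 steer.py '0.0013 0.0012 0 0 0 0 0;0 0 0 0 0 0 0;0 0 0 0 0 0 0;0 0 0 0 0 0 0'
python3 - <<'E'
from h import *
p,r=tool(); P=np.array([.647,-.1327]); v=p[:2]-P; print(np.linalg.norm(v), (np.arctan2(v[1],v[0])-np.radians(143.3)+.1)%(2*np.pi))
E
```

```text
clock: 12.03
ee_pos: [0.6063, -0.1763, 0.1507]
tcp_rot: [-3.141, 0.001, -0.0]
wrist_force: [-7.3, 10.6, 5.1]
opening: 0.0145
finger_force: 5.9
clock: 12.37
ee_pos: [0.6074, -0.1758, 0.1503]
tcp_rot: [-3.139, 0.002, 0.001]
wrist_force: [-2.8, 7.8, 5.0]
opening: 0.0135
finger_force: 6.0
0.058509209803942946 1.5673632922112706
```

```bash
python3 steer.py '0 0 0 0 0 0 0.05;0 0 0 0 0 0 0.05;0 0 0 0 0 0 0.05;0 0 0 0 0 0 0.05;0 0 -0.03 0 0 0 0.088;0 0 -0.03 0 0 0 0.088;0 0 -0.03 0 0 0 0.088;0 0 0 0 0 -0.12 0.088;0 0 0 0 0 -0.12 0.088;0 0 0 0 0 -0.12 0.088;0 0 0 0 0 -0.12 0.088;0 0 0 0 0 -0.12 0.088'
python3 goal.py .5922 -.3253 .24 .6
```

```text
clock: 13.37
ee_pos: [0.6075, -0.1776, 0.2402]
tcp_rot: [-3.142, 0.001, 0.605]
wrist_force: [0.2, -0.8, 0.6]
opening: 0.0875
finger_force: 0.0
tool z target [ 0. -0. -1.]
move [-0.0966  0.1128  0.0003] rows 4.0 [-0.0241  0.0282  0.0001]  turn [-0.0001  0.0005  0.0052] rows 1.0 [-0.0001  0.0005  0.0052]
```

```bash
python3 steer.py '-0.0241 0.0282 0 0 0 0 0.088;-0.0241 0.0282 0 0 0 0 0.088;-0.0241 0.0282 0 0 0 0 0.088;-0.0241 0.0282 0 0 0 0 0.088;0 0 0.03 0 0 0 0.088;0 0 0.03 0 0 0 0.088;0 0 0.03 0 0 0 0.088;0 0 0 0 0 0 0.088;0 0 0 0 0 0 0.088'
python3 - <<'E'
from det import *
T=camrig.snapshot("top");S=camrig.snapshot("side");cv2.imwrite("pics/top5.png",T);cv2.imwrite("pics/side5.png",S)
for n,I,b in(("top",T,(350,155,420,215)),("side",S,(280,175,325,225))):
    for c in blob(masks(I)["red"],b)[:2]: c=c.reshape(-1,2);print(n,c.min(0),c.max(0),c.mean(0))
E
python3 goal.py .5922 -.3253 .116 .6
```

```text
clock: 14.12
ee_pos: [0.5904, -0.3244, 0.1481]
tcp_rot: [-3.137, 0.002, 0.599]
wrist_force: [-0.1, 0.9, 0.3]
opening: 0.088
finger_force: 0.0
top [367 162] [392 185] [379.80645161 173.70967742]
side [285 190] [310 208] [300.22972973 201.13513514]
tool z target [ 0. -0. -1.]
move [-0.0002  0.      0.0371] rows 1.0 [-0.0002  0.      0.0371]  turn [ 0.0027 -0.0011 -0.0001] rows 1.0 [ 0.0027 -0.0011 -0.0001]
```

```bash
python3 steer.py '0 0 0.02 0 0 0 0.088;0 0 0.015 0 0 0 0.088;0 0 0 0 0 0 0.088;0 0 0 0 0 0 0.04;0 0 0 0 0 0 0.04;0 0 0 0 0 0 0.04;0 0 0 0 0 0 0.04;0 0 0 0 0 0 0.04;0 0 0 0 0 0 0.04' 35
python3 steer.py '0 0 0 0 0 0.11 0.04;0 0 0 0 0 0.11 0.04;0 0 0 0 0 0.11 0.04;0 0 0 0 0 0.11 0.04;0 0 0 0 0 0.11 0.04;0 0 0 0 0 0.11 0.04;0 0 0 0 0 0.11 0.04;0 0 0 0 0 0.11 0.04;0 0 0 0 0 0.11 0.04;0 0 0 0 0 0.11 0.04;0 0 0 0 0 0.11 0.04;0 0 0 0 0 0.11 0.04'
python3 steer.py '0 0 0 0 0 0.11 0.04;0 0 0 0 0 0.11 0.04;0 0 0 0 0 0.06 0.04;0 0 0 0 0 0 0.04;0 0 0 0 0 0 0.04'
python3 -c "
from h import *
s=readout.sense();print(s['torque'],s['q'])"
```

```text
clock: 14.97
ee_pos: [0.5912, -0.3236, 0.1169]
tcp_rot: [-3.14, -0.0, 0.6]
wrist_force: [-5.0, 5.2, 5.8]
opening: 0.0553
finger_force: 35.0
clock: 15.97
ee_pos: [0.5912, -0.3241, 0.1169]
tcp_rot: [-3.141, 0.001, -0.725]
wrist_force: [-4.8, 1.7, 3.9]
opening: 0.0556
finger_force: 35.0
clock: 16.38
ee_pos: [0.5911, -0.3241, 0.1169]
tcp_rot: [3.141, 0.001, -1.0]
wrist_force: [-4.3, 2.9, 3.9]
opening: 0.0558
finger_force: 35.0
[ 0.75425375  0.55411868 -0.04110832] [-5.52282272e-01  2.96220400e-01  1.18640090e+00  3.97960395e-04
  1.66004452e+00  2.01904843e+00]
```

```bash
for i in 1; do :; done; python3 steer.py '0 0 0 0 0 0.05 0.04;0 0 0 0 0 0.05 0.04;0 0 0 0 0 0 0.04;0 0 0 0 0 0 0.04' | grep -E "rot"; python3 -c "
from h import *
s=readout.sense();print(s['torque'])"
python3 steer.py '0 0 0 0 0 0.04 0.04;0 0 0 0 0 0 0.04;0 0 0 0 0 0 0.04' | grep -E "rot"; python3 -c "
from h import *
s=readout.sense();print(s['torque'])"
python3 steer.py '0 0 0 0 0 0.04 0.04;0 0 0 0 0 0 0.04;0 0 0 0 0 0 0.04' | grep -E "rot"; python3 -c "
from h import *
s=readout.sense();print(s['torque'],s['q'][5])"
```

```text
tcp_rot: [3.141, 0.001, -1.101]
[ 0.63904145  0.5920787  -0.08259828]
tcp_rot: [3.141, 0.001, -1.14]
[ 0.70092923  0.51627794 -0.07812603]
tcp_rot: [3.141, 0.0, -1.179]
[0.52467145 0.56634941 0.34028823] 2.1978102726654165
```

```bash
python3 steer.py '0 0 0 0 0 0.03 0.04;0 0 0 0 0 0 0.04;0 0 0 0 0 0 0.04;0 0 0 0 0 0 0.04' | grep -E "rot"; python3 -c "
from h import *
s=readout.sense();print(s['torque'],s['tcp_rot'][2])"
python3 steer.py '0 0 0 0 0 0.03 0.04;0 0 0 0 0 0 0.04;0 0 0 0 0 0 0.04;0 0 0 0 0 0 0.04' | grep -E "rot"; python3 -c "
from h import *
s=readout.sense();print(s['torque'],s['tcp_rot'][2])"
```

```text
tcp_rot: [3.141, -0.001, -1.209]
[0.07854308 0.76961235 0.84010094] -1.2088194235424221
tcp_rot: [-3.141, -0.003, -1.24]
[-0.56420781  0.58821181  0.54430029] -1.239706441388464
```

```bash
python3 steer.py '0 0 0 0 0 -0.104 0.04;0 0 0 0 0 -0.104 0.04;0 0 0 0 0 -0.104 0.04;0 0 0 0 0 -0.104 0.04;0 0 0 0 0 -0.104 0.04;0 0 0 0 0 -0.104 0.04;0 0 0 0 0 -0.104 0.04;0 0 0 0 0 -0.104 0.04;0 0 0 0 0 -0.104 0.04;0 0 0 0 0 -0.104 0.04;0 0 0 0 0 0 0.04;0 0 0 0 0 0 0.04'
python3 steer.py '0 0 0 0 0 0 0.075;0 0 0 0 0 0 0.088;0 0 0 0 0 0 0.088;0 0 0 0 0 0 0.088;0 0 0 0 0 0 0.088;0 0 -0.03 0 0 0 0.088;0 0 -0.04 0 0 0 0.088;0 0 -0.04 0 0 0 0.088;-0.041 0 0 0 0 0 0.088;-0.041 0 0 0 0 0 0.088;-0.041 0 0 0 0 0 0.088;-0.041 0 0 0 0 0 0.088'
python3 goal.py .42 -.25 .22 1.684
python3 - <<'E'
from det import *
T=camrig.snapshot("top");S=camrig.snapshot("side");cv2.imwrite("pics/side6.png",S);cv2.imwrite("pics/top6.png",T)
cv2.imwrite("pics/c6.png",np.vstack([cv2.resize(T[165:220,425:475],(500,400),interpolation=cv2.INTER_CUBIC),cv2.resize(S[170:200,315:365],(500,200),interpolation=cv2.INTER_CUBIC)]))
E
```

```text
clock: 18.88
ee_pos: [0.593, -0.3243, 0.1168]
tcp_rot: [-3.141, -0.004, -0.2]
wrist_force: [2.2, -0.1, 5.0]
opening: 0.0556
finger_force: 35.0
clock: 19.88
ee_pos: [0.4295, -0.2917, 0.2253]
tcp_rot: [-3.142, 0.0, -0.2]
wrist_force: [-0.7, -0.6, 0.7]
opening: 0.0881
finger_force: 0.0
tool z target [ 0.  0. -1.]
move [-0.0176 -0.039   0.0053] rows 2.0 [-0.0088 -0.0195  0.0026]  turn [-0.0002  0.0002 -1.8841] rows 16.0 [-0.      0.     -0.1178]
```

View pics/c6.png

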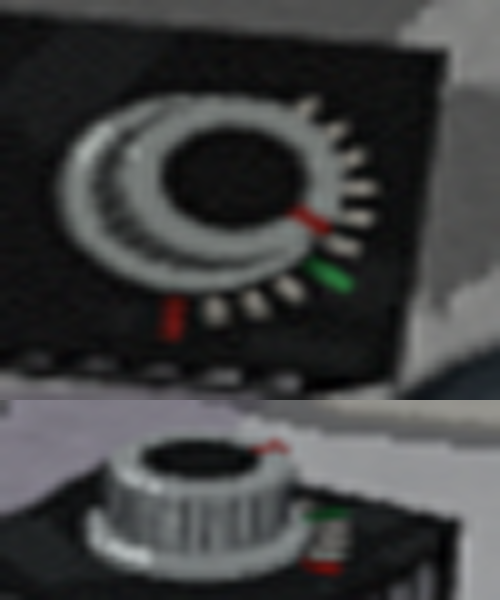

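```bash
python3 - <<'E'
from det import *
f=lambda p:(425+p[0]/10-.45,165+p[1]/(400/55)-.43)
A=np.array([.592,-.3245])
g=lambda p,z:np.arctan2(*(plane("top",f(p),z)-A)[::-1])
red0=g((173,318),.1); print("zero",red0,"expected",-np.pi-.1+2*np.pi)
for n,p,z in(("green",(330,275),.1),("w1",(216,310),.1),("w5",(343,246),.1),("w6",(357,217),.1),("line",(309,221),.142),("line out",(325,232),.142),("line in",(292,210),.142)):
    print(n,(g(p,z)-(np.pi-.1))%(2*np.pi))
T=cv2.imread("pics/top6.png")
c=blob(cv2.inRange(hsv(T),(0,120,90),(6,255,255))|cv2.inRange(hsv(T),(174,120,90),(180,255,255)),(450,188,462,202));
for x in c: x=x.reshape(-1,2);print(x.tolist(),(np.arctan2(*(plane("top",x.mean(0),.142)-A)[::-1])-np.pi+.1)%(2*np.pi))
v=hsv(T)[...,2]; h=blob((v<60).astype(np.uint8)*255,(440,180,456,200))[0]; print(cv2.fitEllipse(h),plane("top",cv2.fitEllipse(h)[0],.142), proj("top",[[*A,.142],[*A,.1]]))
E
```

```text
zero 3.0241270659232145 expected 3.041592653589793
green 0.9872894416185121
w1 0.23835378913029626
w5 1.2294128431183804
w6 1.4892038300696102
line 0.9864547880697652
line out 0.9733782167376539
line in 0.9986653617409971
[[454, 194], [455, 195], [456, 196], [457, 195], [456, 195], [455, 194]] 1.0002074038851196
((447.9006042480469, 189.049560546875), (13.32029914855957, 14.172735214233398), 106.56835174560547) [ 0.59170375 -0.3239045 ] [[448.14103138 188.93539858]
 [443.94354276 191.18079655]]
```

```bash
cat > cups.py <<'E'
from det import *
import sys
def find(tag):
    for n,ws in(("top",(180,225,460,300)),("side",(260,215,420,400))):
        I=camrig.snapshot(n); cv2.imwrite(f"pics/{n}_{tag}.png",I); H=hsv(I)
        for k,m in(("terr",cv2.inRange(H,(3,120,40),(13,255,255))),("blue",cv2.inRange(H,(98,90,30),(115,255,255))),("white",cv2.inRange(H,(15,8,70),(45,60,255)))):
            c=blob(m,ws)
            if c and cv2.contourArea(c[0])>150: p,w=cup(c[0],n=n); print(n,k,cv2.contourArea(c[0]),p.round(4),"w",round(w,4))
find(sys.argv[1])
E
python3 steer.py '0 0 0 0 0 -0.1178 0.088;0 0 0 0 0 -0.1178 0.088;0 0 0 0 0 -0.1178 0.088;0 0 0 0 0 -0.1178 0.088;0 0 0 0 0 -0.1178 0.088;0 0 0 0 0 -0.1178 0.088;0 0 0 0 0 -0.1178 0.088;0 0 0 0 0 -0.1178 0.088'
python3 steer.py '0 0 0 0 0 -0.1178 0.088;0 0 0 0 0 -0.1178 0.088;0 0 0 0 0 -0.1178 0.088;0 0 0 0 0 -0.1178 0.088;0 0 0 0 0 -0.1178 0.088;0 0 0 0 0 -0.1178 0.088;0 0 0 0 0 -0.1178 0.088;0 0 0 0 0 -0.1178 0.088;0 0 0 0 0 0 0.088'
python3 cups.py a; python3 - <<'E'
from det import *
for a,b in(((207.5,195.3),(230.3,317)),((243.7,192.3),(247.3,292)),((280.8,189.3),(263.3,268))): print(tri(a,b))
E
python3 goal.py .424 -.252 .22 1.684
```

```text
clock: 20.65
ee_pos: [0.4314, -0.2922, 0.2256]
tcp_rot: [3.141, -0.0, 0.748]
wrist_force: [0.1, 0.0, 0.3]
opening: 0.0876
finger_force: 0.0
clock: 21.4
ee_pos: [0.4313, -0.2922, 0.2256]
tcp_rot: [3.141, -0.0, 1.689]
wrist_force: [0.4, -0.7, -1.0]
opening: 0.0878
finger_force: 0.0
top terr 524.5 [0.4378 0.2453] w 0.0664
top blue 470.5 [ 0.4306 -0.0901] w 0.0662
top white 567.0 [ 0.4241 -0.2518] w 0.0686
side terr 859.5 [0.4363 0.2472] w 0.0639
side blue 634.0 [ 0.4295 -0.0896] w 0.0646
side white 575.5 [ 0.4241 -0.2538] w 0.0654
(array([0.57127251, 0.28497562, 0.10373086]), np.float64(0.0022581978864471223))
(array([0.58144118, 0.19235597, 0.10302722]), np.float64(0.003608685088281015))
(array([0.59140607, 0.09700506, 0.10461368]), np.float64(0.005105526104365126))
tool z target [ 0.  0. -1.]
move [ 0.0407 -0.0028  0.0056] rows 2.0 [ 0.0204 -0.0014  0.0028]  turn [ 0.0001 -0.0001 -0.0031] rows 1.0 [ 0.0001 -0.0001 -0.0031]
```

```bash
python3 steer.py '0.0202 -0.0014 0 0 0 0 0.088;0.0202 -0.0014 0 0 0 0 0.088;0 0 0.04 0 0 0 0.088;0 0 0.04 0 0 0 0.088;0 0 0.04 0 0 0 0.088;0 0 0.03 0 0 0 0.088;0 0 0 0 0 0 0.088;0 0 0 0 0 0 0.088'
python3 goal.py .4241 -.2525 .030 1.684
```

```text
clock: 22.17
ee_pos: [0.4227, -0.2517, 0.0746]
tcp_rot: [-3.139, -0.002, 1.682]
wrist_force: [0.6, -1.0, 0.5]
opening: 0.0877
finger_force: 0.0
tool z target [ 0.  0. -1.]
move [-0.0011  0.0014  0.0446] rows 2.0 [-0.0005  0.0007  0.0223]  turn [-0.0026 -0.0024 -0.0016] rows 1.0 [-0.0026 -0.0024 -0.0016]
```

```bash
python3 -c "
import numpy as np
a=np.array([-np.cos(.113)*np.sin(.35),-np.sin(.113)*np.sin(.35),np.cos(.35)])
for n,t in((1,(.591,.096,.104)),(2,(.5805,.191,.104)),(3,(.5705,.2845,.104))): print(n,'pre',(np.array(t)+.055*a).round(4),'hung',(np.array(t)-.026*a).round(4))"
```

```text
1 pre [0.5723 0.0939 0.1557] hung [0.5999 0.097  0.0796]
2 pre [0.5618 0.1889 0.1557] hung [0.5894 0.192  0.0796]
3 pre [0.5518 0.2824 0.1557] hung [0.5794 0.2855 0.0796]
```

```bash
python3 steer.py '-0.001 0.0014 0.024 0 0 0 0.088;0 0 0.02 0 0 0 0.088;0 0 0 0 0 0 0.05;0 0 0 0 0 0 0.05;0 0 0 0 0 0 0.05;0 0 0 0 0 0 0.05;0 0 0 0 0 0 0.05' 25
python3 steer.py '0 0 -0.04 0 0 0 0.05;0 0 -0.04 0 0 0 0.05;0 0 -0.04 0 0 0 0.05;0 0 -0.04 0 0 0 0.05;0 0 -0.04 0 0 0 0.05;0 0 0 0 0 0 0.05'
python3 goal.py .5723 .0939 .23 1.684
```

```text
clock: 22.75
ee_pos: [0.4263, -0.2541, 0.0346]
tcp_rot: [3.138, 0.003, 1.684]
wrist_force: [-1.4, -0.0, 7.0]
opening: 0.0691
finger_force: 25.0
clock: 23.25
ee_pos: [0.4269, -0.2543, 0.2422]
tcp_rot: [3.13, 0.01, 1.684]
wrist_force: [0.0, 0.1, -1.1]
opening: 0.0686
finger_force: 25.0
tool z target [ 0.  0. -1.]
move [0.3296 0.1838 0.0111] rows 10.0 [0.033  0.0184 0.0011]  turn [0.0115 0.0099 0.0005] rows 1.0 [0.0115 0.0099 0.0005]
```

```bash
python3 steer.py '0.033 0.0184 0 0 0 0 0.05;0.033 0.0184 0 0 0 0 0.05;0.033 0.0184 0 0 0 0 0.05;0.033 0.0184 0 0 0 0 0.05;0.033 0.0184 0 0 0 0 0.05;0.033 0.0184 0 0 0 0 0.05;0.033 0.0184 0 0 0 0 0.05;0.033 0.0184 0 0 0 0 0.05;0.033 0.0184 0 0 0 0 0.05;0.033 0.0184 0 0 0 0 0.05'
python3 steer.py '0 0 0 -0.1167 0 0 0.05;0 0 0 -0.1167 0 0 0.05;0 0 0 -0.1167 0 0 0.05;0 0 0 0 0 0 0.05;0 0 0 0 0 0 0.05'
python3 goal.py .5723 .0939 .1557 1.684 .35
```

```text
clock: 24.08
ee_pos: [0.5707, 0.0977, 0.2316]
tcp_rot: [3.141, -0.0, 1.685]
wrist_force: [0.7, -0.6, -2.0]
opening: 0.0687
finger_force: 25.0
clock: 24.5
ee_pos: [0.5685, 0.0956, 0.2309]
tcp_rot: [2.795, -0.0, 1.685]
wrist_force: [-0.1, 0.5, -1.8]
opening: 0.0685
finger_force: 25.0
tool z target [ 0.3407  0.0387 -0.9394]
move [-0.0022 -0.0222  0.0719] rows 2.0 [-0.0011 -0.0111  0.036 ]  turn [-0.0029 -0.0003  0.0007] rows 1.0 [-0.0029 -0.0003  0.0007]
```

```bash
python3 steer.py '-0.0022 -0.0222 0 0 0 0 0.05;0 0 0.036 0 0 0 0.05;0 0 0.036 0 0 0 0.05;0 0 0 0 0 0 0.05;0 0 0 0 0 0 0.05'
python3 goal.py .5985 .097 .083 1.684 .35
python3 - <<'E'
from det import *
S=camrig.snapshot("side");T=camrig.snapshot("top")
cv2.imwrite("pics/c7.png",np.hstack([cv2.resize(S[190:320,210:340],(500,500)),cv2.resize(T[130:210,240:320],(300,300)).repeat(1,0)[:500].copy() if False else cv2.copyMakeBorder(cv2.resize(T[130:210,240:320],(300,300)),0,200,0,0,cv2.BORDER_CONSTANT)]))
E
```

```text
clock: 24.92
ee_pos: [0.5744, 0.0936, 0.1551]
tcp_rot: [2.797, -0.0, 1.684]
wrist_force: [-0.6, 0.5, -1.9]
opening: 0.0685
finger_force: 25.0
tool z target [ 0.3407  0.0387 -0.9394]
move [ 0.0006 -0.0015  0.0761] rows 2.0 [ 0.0003 -0.0007  0.038 ]  turn [-0.0056 -0.0001 -0.0001] rows 1.0 [-0.0056 -0.0001 -0.0001]
```

View pics/c7.png

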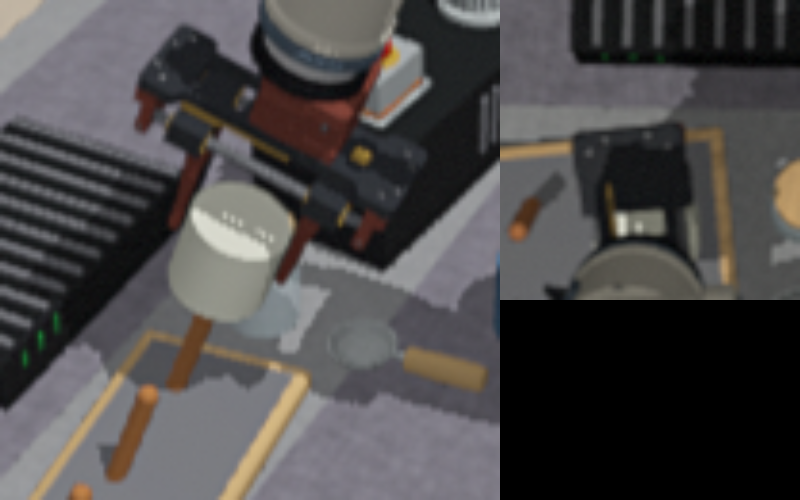

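The white cup is tilted in line with peg 1, whose upper end goes into the mouth at crop (205,320). Lower it along the peg.

```bash
python3 steer.py '0.0005 -0.0015 0.015 0 0 0 0.05;0 0 0.015 0 0 0 0.05;0 0 0.015 0 0 0 0.05;0 0 0.012 0 0 0 0.05;0 0 0.010 0 0 0 0.05;0 0 0 0 0 0 0.05;0 0 0 0 0 0 0.05'
python3 steer.py '0 0 0.004 0 0 0 0.05;0 0 0 0 0 0 0.05;0 0 0 0 0 0 0.05'; python3 goal.py .5985 .097 .083 1.684 .35
```

```text
clock: 25.6
ee_pos: [0.596, 0.0969, 0.0935]
tcp_rot: [2.792, -0.0, 1.685]
wrist_force: [-0.4, 0.1, -1.2]
opening: 0.0687
finger_force: 25.0
clock: 25.85
ee_pos: [0.5973, 0.0971, 0.0898]
tcp_rot: [2.791, -0.0, 1.685]
wrist_force: [0.5, 0.5, -2.4]
opening: 0.0688
finger_force: 25.0
tool z target [ 0.3407  0.0387 -0.9394]
move [-0.0002 -0.0013  0.0068] rows 1.0 [-0.0002 -0.0013  0.0068]  turn [ 0.0008 -0.0002  0.0006] rows 1.0 [ 0.0008 -0.0002  0.0006]
```

```bash
python3 steer.py '0 0 0.003 0 0 0 0.05;0 0 0 0 0 0 0.05;0 0 0 0 0 0 0.05'; python3 steer.py '0 0 0.002 0 0 0 0.05;0 0 0 0 0 0 0.05;0 0 0 0 0 0 0.05';python3 steer.py '0 0 0.002 0 0 0 0.05;0 0 0 0 0 0 0.05;0 0 0 0 0 0 0.05'
```

```text
clock: 26.1
ee_pos: [0.5981, 0.0971, 0.0862]
tcp_rot: [2.792, -0.0, 1.685]
wrist_force: [0.3, -0.1, -2.1]
opening: 0.0687
finger_force: 25.0
clock: 26.35
ee_pos: [0.5988, 0.0972, 0.0843]
tcp_rot: [2.792, -0.0, 1.685]
wrist_force: [-0.2, -1.2, -2.6]
opening: 0.0684
finger_force: 25.0
clock: 26.6
ee_pos: [0.5994, 0.0972, 0.0837]
tcp_rot: [2.791, 0.0, 1.685]
wrist_force: [-6.0, -0.6, 4.9]
opening: 0.0687
finger_force: 25.0
```

```bash
python3 steer.py '0 0 -0.001 0 0 0 0.07;0 0 0 0 0 0 0.074;0 0 0 0 0 0 0.08;0 0 0 0 0 0 0.088;0 0 0 0 0 0 0.088;0 0 0 0 0 0 0.088'
python3 steer.py '0 0 -0.02 0 0 0 0.088;0 0 -0.03 0 0 0 0.088;0 0 -0.035 0 0 0 0.088;0 0 -0.035 0 0 0 0.088;0 0 -0.03 0 0 0 0.088;0 0 0 0.1167 0 0 0.088;0 0 0 0.1167 0 0 0.088;0 0 0 0.1167 0 0 0.088;0 0 0 0 0 0 0.088'
python3 cups.py b; python3 goal.py .4305 -.0903 .22 1.684
python3 -c "
import cv2;S=cv2.imread('pics/side_b.png');cv2.imwrite('pics/c8.png',cv2.resize(S[190:340,200:350],(600,600),interpolation=cv2.INTER_CUBIC))"
```

```text
clock: 27.1
ee_pos: [0.5993, 0.0973, 0.0836]
tcp_rot: [2.791, -0.0, 1.685]
wrist_force: [-0.1, 1.0, -0.3]
opening: 0.0879
finger_force: 0.0
clock: 27.85
ee_pos: [0.55, 0.0914, 0.2193]
tcp_rot: [-3.129, -0.0, 1.684]
wrist_force: [1.0, 0.3, -2.8]
opening: 0.0879
finger_force: 0.0
top terr 412.5 [0.4378 0.2453] w 0.0664
top blue 471.0 [ 0.4299 -0.0903] w 0.0667
top white 2978.5 [0.3443 0.1847] w 0.1752
side terr 860.5 [0.4363 0.2472] w 0.0639
side blue 624.0 [ 0.4294 -0.0896] w 0.0639
side white 519.5 [0.6184 0.0363] w 0.0485
tool z target [ 0.  0. -1.]
move [-0.1671 -0.1382  0.0023] rows 6.0 [-0.0279 -0.023   0.0004]  turn [-0.0021 -0.0001  0.0005] rows 1.0 [-0.0021 -0.0001  0.0005]
```

View pics/c8.png

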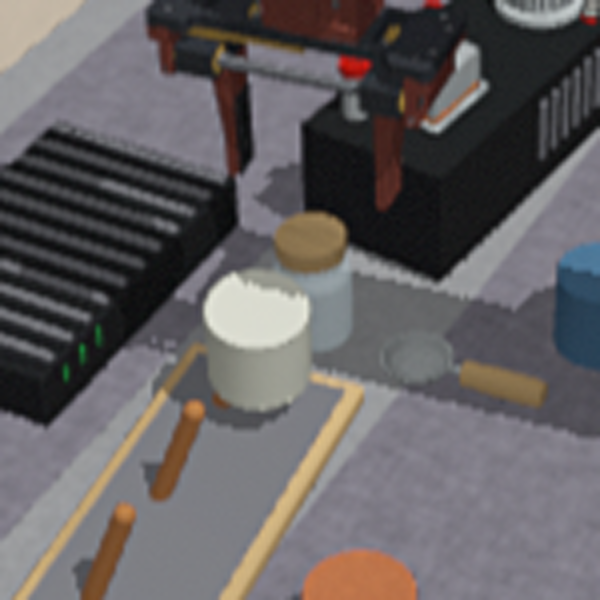

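```bash
python3 steer.py '-0.0279 -0.023 0 0 0 0 0.088;-0.0279 -0.023 0 0 0 0 0.088;-0.0279 -0.023 0 0 0 0 0.088;-0.0279 -0.023 0 0 0 0 0.088;-0.0279 -0.023 0 0 0 0 0.088;-0.0279 -0.023 0 0 0 0 0.088;0 0 0.04 0 0 0 0.088;0 0 0.04 0 0 0 0.088;0 0 0.04 0 0 0 0.088;0 0 0.02 0 0 0 0.088;0 0 0 0 0 0 0.088;0 0 0 0 0 0 0.088'
python3 goal.py .4302 -.09 .032 1.684
```

```text
clock: 28.95
ee_pos: [0.4292, -0.0903, 0.085]
tcp_rot: [3.139, 0.001, 1.685]
wrist_force: [0.1, -0.0, -0.8]
opening: 0.0877
finger_force: 0.0
tool z target [ 0.  0. -1.]
move [0.0003 0.0009 0.053 ] rows 2.0 [0.0001 0.0004 0.0265]  turn [0.0024 0.001  0.0007] rows 1.0 [0.0024 0.001  0.0007]
```

```bash
python3 steer.py '0.0003 0.0009 0.03 0 0 0 0.088;0 0 0.023 0 0 0 0.088;0 0 0 0 0 0 0.05;0 0 0 0 0 0 0.05;0 0 0 0 0 0 0.05;0 0 0 0 0 0 0.05;0 0 0 0 0 0 0.05' 25
python3 steer.py '0 0 -0.04 0 0 0 0.05;0 0 -0.04 0 0 0 0.05;0 0 -0.04 0 0 0 0.05;0 0 -0.04 0 0 0 0.05;0 0 -0.04 0 0 0 0.05;0 0 0 0 0 0 0.05'
python3 goal.py .545 .1889 .235 1.684
```

```text
clock: 29.53
ee_pos: [0.4324, -0.0906, 0.0346]
tcp_rot: [3.137, 0.002, 1.685]
wrist_force: [-2.0, 0.3, 7.3]
opening: 0.0669
finger_force: 25.0
clock: 30.03
ee_pos: [0.4332, -0.0908, 0.2418]
tcp_rot: [3.127, 0.006, 1.685]
wrist_force: [0.2, -0.0, -0.5]
opening: 0.067
finger_force: 25.0
tool z target [ 0.  0. -1.]
move [0.2652 0.1428 0.0073] rows 8.0 [0.0332 0.0179 0.0009]  turn [0.0141 0.0058 0.0007] rows 1.0 [0.0141 0.0058 0.0007]
```

```bash
python3 steer.py '0.0332 0.0179 0 0 0 0 0.05;0.0332 0.0179 0 0 0 0 0.05;0.0332 0.0179 0 0 0 0 0.05;0.0332 0.0179 0 0 0 0 0.05;0.0332 0.0179 0 0 0 0 0.05;0.0332 0.0179 0 0 0 0 0.05;0.0332 0.0179 0 0 0 0 0.05;0.0332 0.0179 0 0 0 0 0.05;0 0 0 -0.1167 0 0 0.05;0 0 0 -0.1167 0 0 0.05;0 0 0 -0.1167 0 0 0.05;0 0 0 0 0 0 0.05'
python3 steer.py '0 0 0 0 0 0 0.05'
python3 goal.py .5618 .1889 .1557 1.684 .35
```

```text
clock: 31.03
ee_pos: [0.5393, 0.19, 0.2269]
tcp_rot: [2.794, 0.001, 1.687]
wrist_force: [-0.5, -1.0, -4.2]
opening: 0.0673
finger_force: 25.0
clock: 31.12
ee_pos: [0.5413, 0.19, 0.2309]
tcp_rot: [2.794, 0.0, 1.686]
wrist_force: [0.8, 0.2, -1.6]
opening: 0.0672
finger_force: 25.0
tool z target [ 0.3407  0.0387 -0.9394]
move [-0.0034 -0.0065  0.0776] rows 2.0 [-0.0017 -0.0033  0.0388]  turn [-0.0026 -0.0005  0.0015] rows 1.0 [-0.0026 -0.0005  0.0015]
```

```bash
python3 steer.py '-0.003 -0.0065 0.03 0 0 0 0.05;0 0 0.03 0 0 0 0.05;0 0 0.0176 0 0 0 0.05;0 0 0 0 0 0 0.05;0 0 0 0 0 0 0.05'
python3 goal.py .5890 .192 .084 1.684 .35
```

```text
clock: 31.53
ee_pos: [0.5644, 0.189, 0.1566]
tcp_rot: [2.794, 0.0, 1.684]
wrist_force: [-0.1, -0.2, -1.3]
opening: 0.0677
finger_force: 25.0
tool z target [ 0.3407  0.0387 -0.9394]
move [ 0.0002 -0.0014  0.0767] rows 2.0 [ 0.0001 -0.0007  0.0384]  turn [-0.0024  0.0002 -0.0003] rows 1.0 [-0.0024  0.0002 -0.0003]
```

```bash
python3 steer.py '0 -0.0014 0.018 0 0 0 0.05;0 0 0.018 0 0 0 0.05;0 0 0.018 0 0 0 0.05;0 0 0.010 0 0 0 0.05;0 0 0.007 0 0 0 0.05;0 0 0 0 0 0 0.05;0 0 0 0 0 0 0.05'
python3 steer.py '0 0 0.002 0 0 0 0.05;0 0 0.002 0 0 0 0.05;0 0 0 0 0 0 0.05;0 0 0 0 0 0 0.05'
```

```text
clock: 32.12
ee_pos: [0.5871, 0.1921, 0.0905]
tcp_rot: [2.79, -0.0, 1.684]
wrist_force: [-0.3, -0.4, -1.9]
opening: 0.0673
finger_force: 25.0
clock: 32.45
ee_pos: [0.5879, 0.1922, 0.0858]
tcp_rot: [2.791, -0.0, 1.685]
wrist_force: [-0.3, 0.0, -1.7]
opening: 0.0671
finger_force: 25.0
```

```bash
python3 steer.py '0 0 0.002 0 0 0 0.05;0 0 0.001 0 0 0 0.05;0 0 0 0 0 0 0.05;0 0 0 0 0 0 0.05'
```

```text
clock: 32.78
ee_pos: [0.5891, 0.1924, 0.0839]
tcp_rot: [2.79, -0.0, 1.685]
wrist_force: [-5.0, -0.8, 5.5]
opening: 0.0669
finger_force: 25.0
```

Contact at the same depth as before; release and retreat.

```bash
python3 steer.py '0 0 -0.001 0 0 0 0.07;0 0 0 0 0 0 0.074;0 0 0 0 0 0 0.08;0 0 0 0 0 0 0.088;0 0 0 0 0 0 0.088;0 0 0 0 0 0 0.088'
python3 steer.py '0 0 -0.02 0 0 0 0.088;0 0 -0.03 0 0 0 0.088;0 0 -0.035 0 0 0 0.088;0 0 -0.035 0 0 0 0.088;0 0 -0.03 0 0 0 0.088;0 0 0 0.1167 0 0 0.088;0 0 0 0.1167 0 0 0.088;0 0 0 0.1167 0 0 0.088;0 0 0 0 0 0 0.088'
python3 cups.py c; python3 goal.py .4372 .2461 .22 1.684
```

```text
clock: 33.28
ee_pos: [0.5886, 0.1921, 0.0833]
tcp_rot: [2.792, 0.0, 1.685]
wrist_force: [-0.1, -0.8, 0.5]
opening: 0.0876
finger_force: 0.0
clock: 34.03
ee_pos: [0.5395, 0.1861, 0.2193]
tcp_rot: [-3.129, 0.001, 1.683]
wrist_force: [0.8, 0.1, -2.2]
opening: 0.0881
finger_force: 0.0
top terr 482.5 [0.4348 0.2455] w 0.0604
top white 2975.5 [0.3436 0.2933] w 0.1521
side terr 858.5 [0.4363 0.2472] w 0.0639
side white 492.5 [0.6162 0.0395] w 0.0469
tool z target [ 0.  0. -1.]
move [ 0.0709 -0.0937  0.0021] rows 3.0 [ 0.0236 -0.0312  0.0007]  turn [-0.002   0.0007 -0.    ] rows 1.0 [-0.002   0.0007 -0.    ]
```

```bash
python3 steer.py '0.0236 -0.0312 0 0 0 0 0.088;0.0236 -0.0312 0 0 0 0 0.088;0.0236 -0.0312 0 0 0 0 0.088;0 0 0.04 0 0 0 0.088;0 0 0.04 0 0 0 0.088;0 0 0.04 0 0 0 0.088;0 0 0.02 0 0 0 0.088;0 0 0 0 0 0 0.088;0 0 0 0 0 0 0.088'
python3 goal.py .4374 .2462 .032 1.684
```

```text
clock: 34.88
ee_pos: [0.4355, 0.2458, 0.0851]
tcp_rot: [3.14, -0.0, 1.685]
wrist_force: [0.1, 0.3, 0.2]
opening: 0.088
finger_force: 0.0
tool z target [ 0.  0. -1.]
move [0.0001 0.0018 0.0531] rows 2.0 [0.0001 0.0009 0.0265]  turn [ 0.0021 -0.0005  0.0011] rows 1.0 [ 0.0021 -0.0005  0.0011]
```

```bash
python3 steer.py '0 0.0018 0.03 0 0 0 0.088;0 0 0.023 0 0 0 0.088;0 0 0 0 0 0 0.05;0 0 0 0 0 0 0.05;0 0 0 0 0 0 0.05;0 0 0 0 0 0 0.05;0 0 0 0 0 0 0.05' 25
python3 steer.py '0 0 -0.04 0 0 0 0.05;0 0 -0.04 0 0 0 0.05;0 0 -0.04 0 0 0 0.05;0 0 -0.04 0 0 0 0.05;0 0 -0.04 0 0 0 0.05;0 0 0 0 0 0 0.05'
python3 goal.py .53 .2824 .235 1.684
```

```text
clock: 35.47
ee_pos: [0.4397, 0.247, 0.0347]
tcp_rot: [3.137, -0.002, 1.685]
wrist_force: [-1.8, -0.1, 6.5]
opening: 0.067
finger_force: 25.0
clock: 35.97
ee_pos: [0.4405, 0.2473, 0.2425]
tcp_rot: [3.126, -0.005, 1.685]
wrist_force: [0.3, -0.7, -0.4]
opening: 0.0668
finger_force: 25.0
tool z target [ 0.  0. -1.]
move [0.0246 0.0928 0.009 ] rows 3.0 [0.0082 0.0309 0.003 ]  turn [ 0.0152 -0.0052  0.0006] rows 1.0 [ 0.0152 -0.0052  0.0006]
```

```bash
python3 steer.py '0.0082 0.0309 0 0 0 0 0.05;0.0082 0.0309 0 0 0 0 0.05;0.0082 0.0309 0 0 0 0 0.05;0 0 0 -0.1167 0 0 0.05;0 0 0 -0.1167 0 0 0.05;0 0 0 -0.1167 0 0 0.05;0 0 0 0 0 0 0.05;0 0 0 0 0 0 0.05'
python3 goal.py .5518 .2824 .1557 1.684 .35
```

```text
clock: 36.63
ee_pos: [0.5259, 0.2811, 0.2307]
tcp_rot: [2.795, 0.0, 1.686]
wrist_force: [0.2, 0.3, -1.9]
opening: 0.0671
finger_force: 25.0
tool z target [ 0.3407  0.0387 -0.9394]
move [-0.0017 -0.0012  0.0794] rows 2.0 [-0.0009 -0.0006  0.0397]  turn [-0.0029 -0.0003  0.0019] rows 1.0 [-0.0029 -0.0003  0.0019]
```

```bash
python3 steer.py '-0.0017 -0.0012 0.03 0 0 0 0.05;0 0 0.03 0 0 0 0.05;0 0 0.019 0 0 0 0.05;0 0 0 0 0 0 0.05;0 0 0 0 0 0 0.05'
python3 goal.py .5790 .2855 .084 1.684 .35
```

```text
clock: 37.05
ee_pos: [0.5542, 0.2822, 0.1573]
tcp_rot: [2.794, 0.0, 1.684]
wrist_force: [-0.3, 0.3, -1.8]
opening: 0.0672
finger_force: 25.0
tool z target [ 0.3407  0.0387 -0.9394]
move [ 0.0005 -0.0015  0.0775] rows 2.0 [ 0.0003 -0.0007  0.0387]  turn [-0.0019  0.0002 -0.0004] rows 1.0 [-0.0019  0.0002 -0.0004]
```

```bash
python3 steer.py '0.0005 -0.0015 0.018 0 0 0 0.05;0 0 0.018 0 0 0 0.05;0 0 0.018 0 0 0 0.05;0 0 0.010 0 0 0 0.05;0 0 0.008 0 0 0 0.05;0 0 0.002 0 0 0 0.05;0 0 0.001 0 0 0 0.05;0 0 0 0 0 0 0.05;0 0 0 0 0 0 0.05'
python3 steer.py '0 0 0.002 0 0 0 0.05;0 0 0 0 0 0 0.05;0 0 0 0 0 0 0.05'
```

```text
clock: 37.8
ee_pos: [0.578, 0.2861, 0.0874]
tcp_rot: [2.79, -0.001, 1.685]
wrist_force: [-0.3, -0.1, -2.1]
opening: 0.0672
finger_force: 25.0
clock: 38.05
ee_pos: [0.5784, 0.2859, 0.0844]
tcp_rot: [2.791, -0.0, 1.685]
wrist_force: [0.9, -0.5, -2.1]
opening: 0.0675
finger_force: 25.0
```

```bash
python3 steer.py '0 0 0.0015 0 0 0 0.05;0 0 0 0 0 0 0.05;0 0 0 0 0 0 0.05;0 0 -0.0005 0 0 0 0.07;0 0 0 0 0 0 0.074;0 0 0 0 0 0 0.08;0 0 0 0 0 0 0.088;0 0 0 0 0 0 0.088;0 0 0 0 0 0 0.088'
python3 steer.py '0 0 -0.02 0 0 0 0.088;0 0 -0.03 0 0 0 0.088;0 0 -0.035 0 0 0 0.088;0 0 -0.035 0 0 0 0.088;0 0 -0.03 0 0 0 0.088;0 0 0 0.1167 0 0 0.088;0 0 0 0.1167 0 0 0.088;0 0 0 0.1167 0 0 0.088;0 0 0 0 0 0 0.088'
python3 steer.py '0 -0.03 -0.02 0 0 0 0.088;0 -0.035 0 0 0 0 0.088;0 -0.035 0 0 0 0 0.088;0 -0.035 0 0 0 0 0.088;-0.04 0 0 0 0 0 0.088;-0.04 0 0 0 0 0 0.088;-0.04 0 0 0 0 0 0.088;-0.04 0 0 0 0 0 0.088;-0.04 0 0 0 0 0 0.088;0 0 0 0 0 0 0.088;0 0 0 0 0 0 0.088'
python3 - <<'E'
from det import *
S=camrig.snapshot("side");T=camrig.snapshot("top");cv2.imwrite("pics/sidef.png",S);cv2.imwrite("pics/topf.png",T)
cv2.imwrite("pics/c9.png",np.vstack([cv2.resize(T[140:270,110:480],(797,280),interpolation=cv2.INTER_CUBIC),cv2.copyMakeBorder(cv2.resize(S[160:370,180:430],(381,320),interpolation=cv2.INTER_CUBIC),0,0,0,416,cv2.BORDER_CONSTANT)]))
E
```

```text
clock: 38.8
ee_pos: [0.5787, 0.2858, 0.0829]
tcp_rot: [2.791, -0.0, 1.685]
wrist_force: [-0.4, 0.1, -0.1]
opening: 0.0878
finger_force: 0.0
clock: 39.55
ee_pos: [0.5298, 0.2796, 0.219]
tcp_rot: [-3.131, 0.002, 1.683]
wrist_force: [-0.6, 0.5, -2.3]
opening: 0.088
finger_force: 0.0
clock: 40.47
ee_pos: [0.4161, 0.0642, 0.2438]
tcp_rot: [3.138, 0.001, 1.68]
wrist_force: [0.5, -0.2, -1.0]
opening: 0.0879
finger_force: 0.0
```

View pics/c9.png

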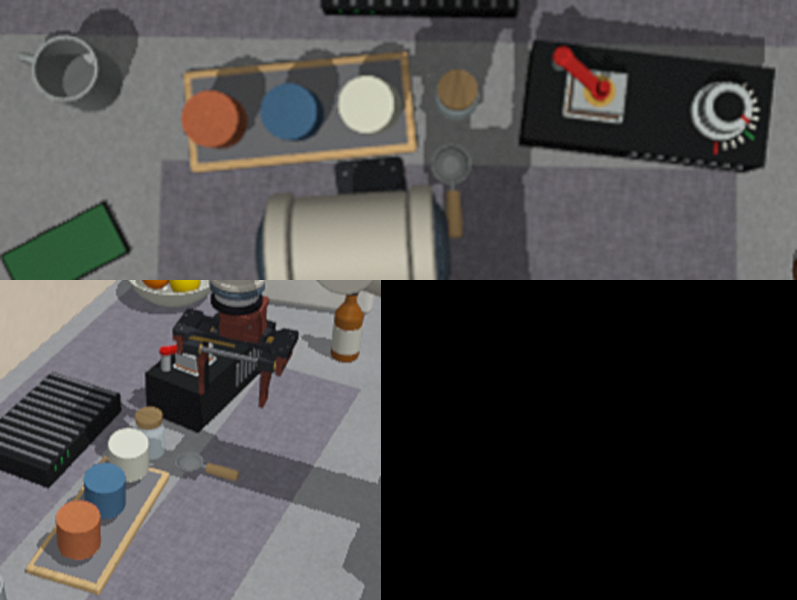

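The final picture shows the three cups on pegs at (213,120), (290,110) and (366,103), the lever shut with its knob over the cartridge at (603,88), and the ring's red line by the green mark at (750,130). The bystanders are where they were.

```bash
python3 -c "
from workcell import manip, camrig, readout
print(manip.hand_in())"
```

```text
the job is handed in; nothing more can be done
None
```

I handed the job in at about 40 s: cartridge home, lever shut, ring turned to the stop and set back to the four-click green mark (about 0.99 rad by camera), and all three cups hung mouth-down on their own pegs; the hand-in call returned no verdict.

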